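Hardness check on a soap bar

ROBOT

A 6-joint arm with a two-finger parallel gripper is mounted at the origin on the work surface. World frame = base frame: x ahead of the robot, y to its left, z up, the work surface at z = 0. Lengths are in m, angles in rad, forces in N, time in s.
With the tool pointing down it reaches from about 0.4 to 0.825 m from the base axis. Payload 7 kg.
Tool frame: the origin (TCP) lies midway between the tips of the shut fingers; the grasp point (between the pads) lies 19 mm behind it (robot.pinch_z is the distance from the TCP to the grasp point, in m); z points along the fingers, x is the direction in which the jaws open and shut, and the axes are right-handed (so a half turn about z gives the same grasp; the last joint's range is limited). The gripper opens to 88 mm and grips with 3 to 60 N. Pads are 19 mm wide; open, the fingers measure 130 mm over their backs; the gripper's body (78 mm by 193 mm) begins 47 mm behind the grasp point.
Start: joints at [1.557, 0.359, 0.012, 0, -1.224, -0.288], TCP at [0.201, 0.644, 0.227] pointing down, gripper open.
Joint ranges: [-3.07, 3.07], [-1.43, 2.12], [-1.02, 1.25], [-3.03, 1.67], [-3.05, -0], [-3.03, 3.03]. Speed limits (rad/s): [2.39, 2.39, 3.01, 3.14, 3.14, 3.14].

INTERFACE

Orientations are given as a rotation vector (axis times angle).
In Python, from plant import status, viewer, workorder, robot gives the robot as it stands.
- The arm moves only by the shell command python3 -m handwheel 'ROWS' [FORCE]. ROWS is JSON, a list of rows, each an object of numbers: "fingers": the opening in per cent of the stroke, from 0 (shut) to 100 (fully open); "tx", "ty", "tz": the shift along the tool's x, y, z in m; "roll": the turn about the tool's z in rad. A call has 1 to 20 rows; each row is the pose to reach, as a shift and turn from the pose measured when the call began, along the tool's axes at that moment; what a row does not reach only later rows make up. A row lasts 1/8 s, in which the tool goes at most 62.5 mm and 10.7 degrees, less where a joint would pass 70% of its speed; a pose out of reach is approached as far as the arm can. A call with a gripper value outside its range is refused whole. The fingers move at their own pace and stop on an object; FORCE is the grip in N (left out, the last holds). Time passes only in rows, so rows that repeat a pose let the fingers close. It gives the time, the measured TCP pose, the force and the opening at its end, in the units of the state.
- status.observe(): the state, without advancing time (a new reading comes with each control period).
- viewer.read_camera(name): name is "side" or "top"; returns the picture (420x560x3 uint8, red, green, blue); there is no depth.
- viewer.camera_info(name): a dict with "camera_matrix" (3x3 intrinsics, pixels), "k1" (the pictures are not rectified: a ray, as slopes to the right and down, at radius r is drawn at 1 + k1 r^2 times it, then the intrinsics apply), "world_from_camera" (4x4, takes a point from camera to world coordinates). Camera axes: x right, y down, z forward; pixel columns grow to the right and rows downward; lengths in m; the calibration is good to about 2 mm. A picture is of the moment at which its call begins. camera_info takes no time and is no camera call.
- workorder.job_done(): hands the job in, once; it reports no verdict.
The state is a dict: "t": time; "joint_pos": joint angles; "joint_vel": joint speeds; "effort": joint torques, N m; "tool_pos": TCP position; "tool_rot": TCP orientation; "force": force on the tool from outside, world axes, zero at the start; "moment": the same for the moment, N m; "gripper_width": finger opening in m.
Only numpy, scipy, OpenCV 4.12 (cv2) and the standard library are available. Lean on these libraries where they do the work, as an engineer would, in place of code of your own. Each camera call takes 0.05 s, during which the arm holds its last target.

TASK

Take the hardness gauge out of its holder block and gently press its tip on the ring mark of the soap bar, holding the gauge square to that sloping face, until its plunger is about half way in. Finish while still holding it there, steady, with the gripper: do not put it down or let go. Leave the bar marked with a cross and everything else lying on the table alone.

Things in the scene. Friction and masses are not known exactly. Their poses are not given: they have to be found in the camera images.
- gauge: Hardness gauge, about 0.17 kg, round, bare metal, upright in the holder block. Origin: centre of its collar's underside; z along its axis, away from the tip (up in the holder). Collar 40 mm diameter, z 0 to 6 mm; above it the barrel to grip, 28 mm diameter, to z 70 (small cap to 73); below it a sleeve, 18 mm diameter, to z -25, and the thin plunger, out to z -45. Its yaw does not matter.
- gauge_tip (a point): Centre of the flat end of the gauge's plunger (6 mm diameter steel pin); moves with the plunger. Its frame is parallel to the gauge's.
- plunger (a joint): How far the gauge's plunger is pushed in, m: 0 fully out, 0.016 at its stop. A spring pushes it out: 1 N to start moving, plus 0.3 N per mm (about 3.4 N half way in, at 8 mm; 5.8 N at the stop).
- holder: Wooden holder block, 80 x 80 x 60 mm, standing on the table, does not move. Origin: centre of its underside. A vertical 25 mm through hole in its centre holds the gauge, whose collar rests on the block's top, 60 mm above the table.
- ring_bar: White soap bar with a ring mark, 86 x 58 x 26 mm, fixed on a plywood rest (base 130 x 90 mm) sloping 25 degrees; the low edge faces the robot within 26 degrees. Origin: centre of the bar's underside, 45 mm above the table; x up the slope (86 mm side), y level across it, z square to the bar's face, leaning 25 degrees from vertical towards the low edge. Face at z 26 mm. Immovable.
- ring_mark (a point): Centre of the ring mark, a thin dark inked circle of 21 mm diameter on the face of that bar, at x 12, y -8, z 26 mm in the bar's frame. Its frame is parallel to the bar's.
- cross_bar: The other soap bar on a rest of the same kind, with the same frame and sizes but marked with a cross (an X of 25 mm strokes) instead of a ring. Not to be touched. The two rests may stand either way round, left or right.
- stamp: Bystander: turned dark wooden hand stamp standing upright, 34 mm foot, 88 mm tall, beyond and between the two rests; origin under its centre.
- tape: Bystander: roll of clear tape lying flat, 96 mm diameter, 24 mm high; origin under its centre.
- soap_low: Bystander: loose soap bar, 86 x 58 x 26 mm, lower of a stack of two; origin under its centre.
- soap_high: Bystander: loose soap bar of the same size, on top of the stack; origin under its centre.
- scissors: Bystander: scissors lying flat, 150 mm long, 9 mm high, on the left; origin near the pivot, at table height.
- pen: Bystander: marker pen lying flat, 123 mm long, 17 mm thick, on the right; origin under its middle.
Mind the look-alikes: they are no part of the job. What is shaped like the gauge but green or yellow is not meant.

How it is judged:
By the outcome, as a careful person would: the job done as asked, in the order asked, and still so for the second after the job is handed in, while the arm keeps its last pose, push and grip.
It also fails if it takes over 35 s, if anything falls off the work surface, if the arm or the gripper's body presses on something with over 40 N, if the wrist force passes 120 N, or if a joint passes its speed limit or range.

## Working session

There is one attempt and no reset: what is moved stays moved. The work goes in short steps, Python scripts to look and compute and a shell command to move; the robot and the scene stay as the last step left them, time stands still between calls to the robot, and variables do not carry over. Pictures are saved under pics/ and viewed, and the job is handed in when it is done.

```bash
ls; mkdir -p pics; python3 - <<'E'
from plant import status, viewer, workorder, robot
import cv2
print(status.observe()); print(robot.pinch_z, [a for a in dir(robot) if a[0]!='_'])
for n in ("side","top"):
    im=viewer.read_camera(n); cv2.imwrite(f"pics/{n}0.png",im[:,:,::-1]); print(n,viewer.camera_info(n))
E
```

```text
pics
{'t': 0.0, 'joint_pos': array([ 1.55708257e+00,  3.59420916e-01,  1.10589375e-02, -3.56384390e-04,
       -1.22411432e+00, -2.88074681e-01]), 'joint_vel': array([-1.33183244e-04, -3.72189057e-04, -1.46650091e-03,  1.93998131e-03,
        6.90149051e-05, -7.35302212e-04]), 'effort': array([ 8.45148634e-05, -5.82722747e+01,  2.93042600e+01,  6.99670047e+00,
        6.81356833e-03, -1.50049505e-04]), 'tool_pos': array([0.20052362, 0.64400738, 0.2255996 ]), 'tool_rot': array([ 1.86135388e+00, -2.52921197e+00,  1.78511100e-03]), 'force': array([ 0.16662359, -0.73075242,  0.25430565]), 'moment': array([-0.00534177, -0.03354487, -0.0483467 ]), 'gripper_width': 0.08717949584715506}
0.0188 ['IKError', 'pinch_z']
side {'camera_matrix': array([[439.79424626,   0.        , 284.75609806],
       [  0.        , 439.79424626, 199.77337197],
       [  0.        ,   0.        ,   1.        ]]), 'k1': -0.12569824473217542, 'world_from_camera': array([[ 0.72046412, -0.33444549,  0.60751762, -0.04411787],
       [-0.69348138, -0.3425507 ,  0.63383168, -0.62152371],
       [-0.00387657, -0.87795514, -0.47872721,  0.57453364],
       [ 0.        ,  0.        ,  0.        ,  1.        ]])}
top {'camera_matrix': array([[381.77590615,   0.        , 282.59583852],
       [  0.        , 381.77590615, 205.45629198],
       [  0.        ,   0.        ,   1.        ]]), 'k1': -0.06225020978820458, 'world_from_camera': array([[ 0.0075315 , -0.99769984,  0.06736698,  0.49113348],
       [-0.99996005, -0.00718991,  0.00531154, -0.01135615],
       [-0.00481496, -0.0674043 , -0.99771413,  0.93190748],
       [ 0.        ,  0.        ,  0.        ,  1.        ]])}
```

View pics/side0.png

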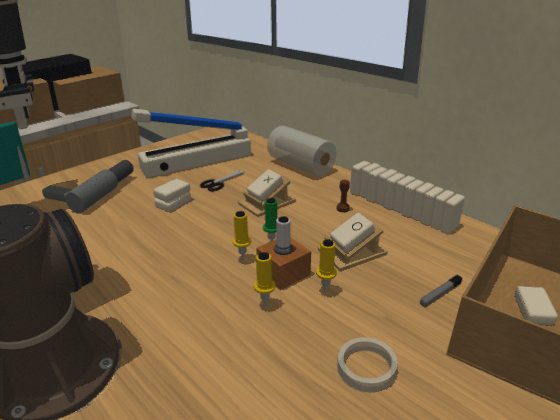

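View pics/top0.png

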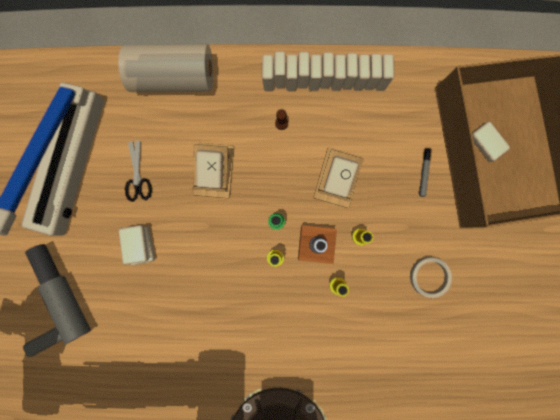

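The gauge is the bare-metal one standing in the wood block, at top (320,245) and side (284,235). The look-alikes are green at top (277,220) and yellow at (363,237), (340,288) and (275,258), none of them in a block. The ring bar is the right rest, at top (345,173). I'll confirm with an enlarged crop.

```bash
cat > h.py <<'E'
import numpy as np, cv2
from plant import status, viewer
from scipy.spatial.transform import Rotation as R
INFO={n:viewer.camera_info(n) for n in("side","top")}
def ray(n,uv):
    I=INFO[n]; p=cv2.undistortPoints(np.array([[uv]],float),I["camera_matrix"],np.array([I["k1"],0,0,0.]))[0,0]
    T=I["world_from_camera"]; d=T[:3,:3]@[p[0],p[1],1]; return T[:3,3],d/np.linalg.norm(d)
def onz(n,uv,z):
    o,d=ray(n,uv); return o+d*(z-o[2])/d[2]
def tri(a,b):
    o1,d1=ray("side",a);o2,d2=ray("top",b)
    s=np.linalg.lstsq(np.c_[d1,-d2],o2-o1,rcond=None)[0]
    p,q=o1+s[0]*d1,o2+s[1]*d2; return (p+q)/2,np.linalg.norm(p-q)
def proj(n,P):
    I=INFO[n];T=np.linalg.inv(I["world_from_camera"])
    return cv2.projectPoints(np.atleast_2d(np.asarray(P,float)),cv2.Rodrigues(T[:3,:3])[0],T[:3,3],I["camera_matrix"],np.array([I["k1"],0,0,0.]))[0][:,0]
def tool():
    s=status.observe(); return s["tool_pos"],R.from_rotvec(s["tool_rot"]).as_matrix(),s
def crop(n,x,y,w,h,k,name,im=None):
    if im is None: im=viewer.read_camera(n)[:,:,::-1]
    cv2.imwrite(name,cv2.resize(im[y:y+h,x:x+w],None,fx=k,fy=k,interpolation=cv2.INTER_CUBIC))
E
python3 - <<'E'
from h import *
a=cv2.imread("pics/side0.png");b=cv2.imread("pics/top0.png")
crop("side",220,190,180,120,4,"pics/c1.png",a)
crop("top",250,140,140,160,3.7,"pics/c2.png",b)
p,M,s=tool();print(M.round(3))
E
```

```text
[[-0.297 -0.955 -0.   ]
 [-0.955  0.297 -0.001]
 [ 0.001 -0.    -1.   ]]
```

View pics/c1.png

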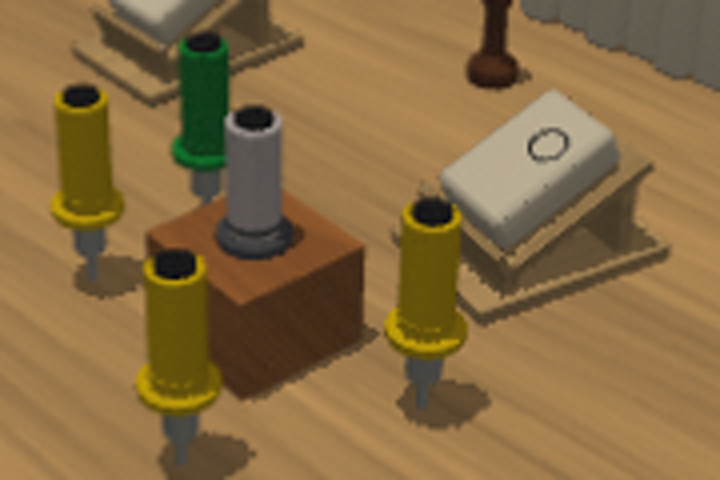

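View pics/c2.png

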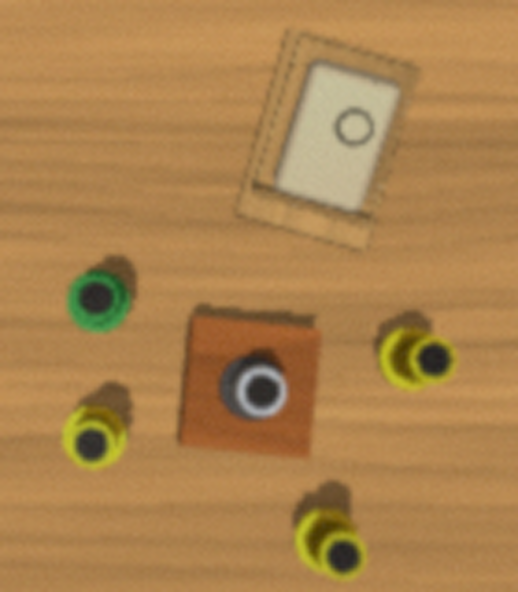

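```bash
python3 - <<'E'
from h import *
np.set_printoptions(precision=4,suppress=True)
g,e=tri((283.2,219.0),(320.8,245.2));print("gauge cap tri",g,e,onz("top",(320.8,245.2),.133),onz("side",(283.2,219.),.133))
for nm,sd,tp in(("ring",(357.0,226.0),(345.7,174.1)),):
    print(nm,tri(sd,tp),onz("top",tp,.0737),onz("side",sd,.0737))
# bar face corners
b=cv2.imread("pics/top0.png")
sub=b[140:210,310:370]
hsv=cv2.cvtColor(sub,cv2.COLOR_BGR2HSV)
m=((hsv[...,1]<75)&(hsv[...,2]>110)).astype(np.uint8)
m=cv2.morphologyEx(m,cv2.MORPH_CLOSE,np.ones((3,3)))
c=max(cv2.findContours(m,0,2)[0],key=cv2.contourArea)
box=cv2.boxPoints(cv2.minAreaRect(c))+[310,140];print("box px",box, cv2.contourArea(c))
for z in(.0737,):
    W=np.array([onz("top",q,z)[:2] for q in box]);print(W)
    for i in range(4):
        d=W[(i+1)%4]-W[i];print(np.linalg.norm(d),np.degrees(np.arctan2(d[1],d[0])))
# decoy tops
for nm,uv in(("green",(275.9,220.3)),("y1",(274.9,259.6)),("y2",(342.7,289.7)),("y3",(367,236.8))):
    print(nm,onz("top",uv,.115))
# ring-bar rest base front edge (px crop) 
for q in((237,213),(365,250),(292,30),(418,68)):
    print(onz("top",(250+q[0]/3.7,140+q[1]/3.7),.01))
E
```

```text
gauge cap tri [ 0.4627 -0.0878  0.1304] 0.00047989250330872276 [ 0.4626 -0.0874  0.133 ] [ 0.46  -0.091  0.133]
ring (array([ 0.6221, -0.1501,  0.0723]), np.float64(0.0013094645399419624)) [ 0.6214 -0.1494  0.0737] [ 0.6209 -0.1517  0.0737]
box px [[323.3 190.1]
 [334.8 155.6]
 [357.6 163.2]
 [346.1 197.7]] 808.5
[[ 0.5845 -0.0985]
 [ 0.6637 -0.1248]
 [ 0.6467 -0.1767]
 [ 0.5677 -0.1501]]
0.0834237014695936 -18.357560727288956
0.054645944140399465 -108.16441787454762
0.08336927624406565 161.36393253410085
0.05424091819458743 71.89555566890195
green [0.5144 0.0071 0.115 ]
y1 [0.4307 0.0085 0.115 ]
y2 [ 0.3681 -0.1358  0.115 ]
y3 [ 0.4804 -0.188   0.115 ]
[ 0.5731 -0.0826  0.01  ]
[ 0.5494 -0.1665  0.01  ]
[ 0.695  -0.1189  0.01  ]
[ 0.6703 -0.2023  0.01  ]
```

```bash
python3 -m handwheel '[{"tx":0.04,"ty":-0.04,"fingers":65},{"tx":0.08,"ty":-0.08},{"tx":0.12,"ty":-0.125},{"tx":0.16,"ty":-0.165},{"tx":0.2,"ty":-0.21},{"tx":0.24,"ty":-0.25},{"tx":0.28,"ty":-0.29},{"tx":0.32,"ty":-0.325},{"tx":0.37,"ty":-0.35},{"tx":0.42,"ty":-0.375},{"tx":0.47,"ty":-0.40},{"tx":0.52,"ty":-0.42},{"tx":0.57,"ty":-0.445},{"tx":0.622,"ty":-0.467},{"tx":0.622,"ty":-0.467},{"tx":0.622,"ty":-0.467},{"tx":0.622,"ty":-0.467}]' 20; python3 - <<'E'
from h import *
np.set_printoptions(precision=4,suppress=True)
p,M,s=tool();print(s["t"],p,M,s["gripper_width"],s["joint_pos"])
print("shift to gauge", M.T@(np.array([.462,-.0885,.083])-p))
crop("side",170,100,200,150,4,"pics/d1.png")
E
```

```text
0.1 [0.2005 0.6441 0.2257] [[-0.2974 -0.9548 -0.0003]
 [-0.9548  0.2974 -0.0015]
 [ 0.0015 -0.0001 -1.    ]] 0.08762064951638059 [ 1.5571  0.3593  0.0111 -0.0003 -1.2241 -0.2881]
shift to gauge [ 0.6215 -0.4675  0.1437]schema error: expected keys fingers, tx, ty, tz, roll
```

View pics/d1.png

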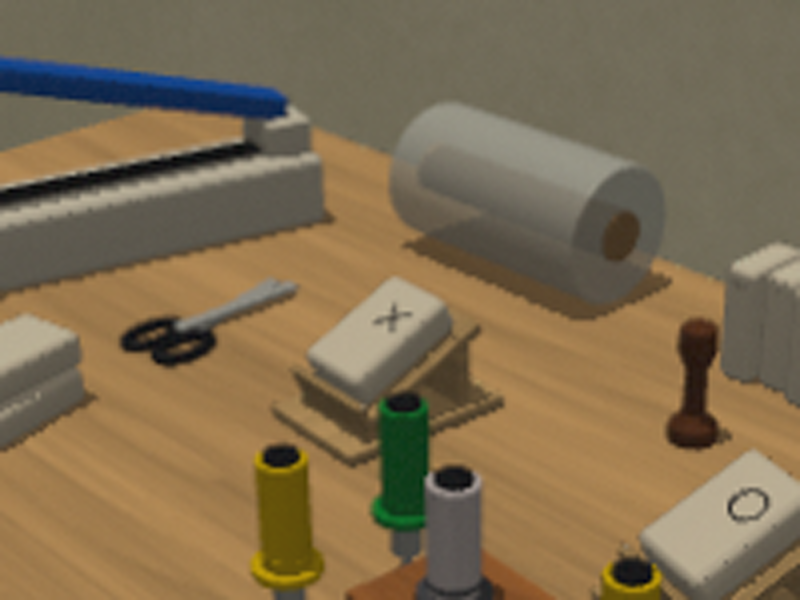

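The rows need all five keys and the arm has not moved. The picture shows the unchanged scene, with the cross bar at crop (390,320) and the gauge at (452,530). I'll retype the rows with every key.

```bash
python3 -m handwheel '[{"fingers":65,"tx":0.04,"ty":-0.04,"tz":0,"roll":0},{"fingers":65,"tx":0.08,"ty":-0.08,"tz":0,"roll":0},{"fingers":65,"tx":0.12,"ty":-0.125,"tz":0,"roll":0},{"fingers":65,"tx":0.16,"ty":-0.165,"tz":0,"roll":0},{"fingers":65,"tx":0.2,"ty":-0.21,"tz":0,"roll":0},{"fingers":65,"tx":0.24,"ty":-0.25,"tz":0,"roll":0},{"fingers":65,"tx":0.28,"ty":-0.29,"tz":0,"roll":0},{"fingers":65,"tx":0.32,"ty":-0.325,"tz":0,"roll":0},{"fingers":65,"tx":0.37,"ty":-0.35,"tz":0,"roll":0},{"fingers":65,"tx":0.42,"ty":-0.375,"tz":0,"roll":0},{"fingers":65,"tx":0.47,"ty":-0.4,"tz":0,"roll":0},{"fingers":65,"tx":0.52,"ty":-0.42,"tz":0,"roll":0},{"fingers":65,"tx":0.57,"ty":-0.445,"tz":0,"roll":0},{"fingers":65,"tx":0.622,"ty":-0.467,"tz":0,"roll":0},{"fingers":65,"tx":0.622,"ty":-0.467,"tz":0,"roll":0},{"fingers":65,"tx":0.622,"ty":-0.467,"tz":0,"roll":0},{"fingers":65,"tx":0.622,"ty":-0.467,"tz":0,"roll":0}]' 20; python3 - <<'E'
from h import *
np.set_printoptions(precision=4,suppress=True)
p,M,s=tool();print(s["t"],p,M,s["gripper_width"],s["joint_pos"])
print("shift to gauge", M.T@(np.array([.462,-.0885,.083])-p))
crop("side",190,100,200,150,4,"pics/d2.png")
E
```

```text
t: 2.28
tool_pos: [0.4615, -0.0877, 0.2267]
tool_rot: [1.863, -2.528, 0.001]
force: [0.1, -0.2, -0.7]
gripper_width: 0.0574
2.275 [ 0.4615 -0.0877  0.2267] [[-0.296  -0.9552 -0.0002]
 [-0.9552  0.296  -0.0011]
 [ 0.0011 -0.0002 -1.    ]] 0.057360045724144174 [ 0.2337  0.0141 -0.4219  0.0012 -1.1352  1.036 ]
shift to gauge [ 0.0005 -0.0007  0.1437]
```

View pics/d2.png

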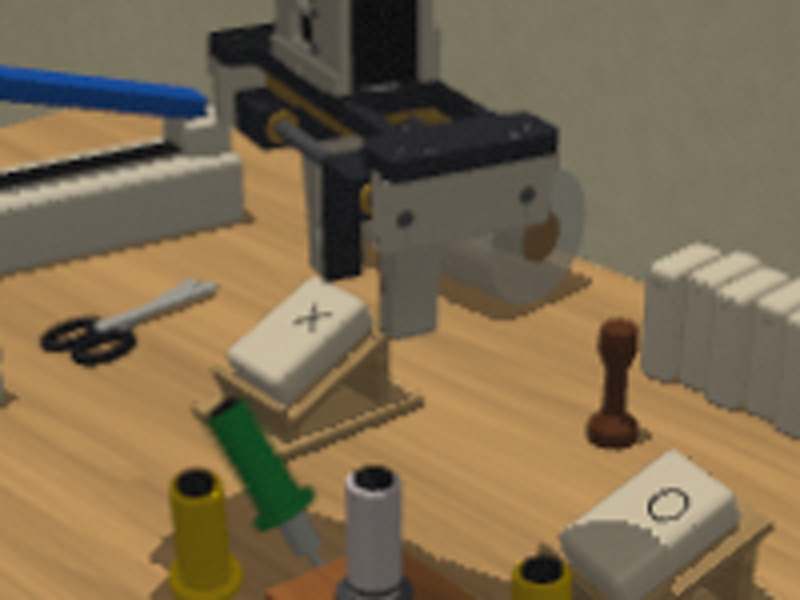

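```bash
python3 - <<'E'
from h import *
cv2.imwrite("pics/s3.png",viewer.read_camera("side")[:,:,::-1])
cv2.imwrite("pics/t3.png",viewer.read_camera("top")[:,:,::-1])
E
```

```text
(no output)
```

View pics/s3.png

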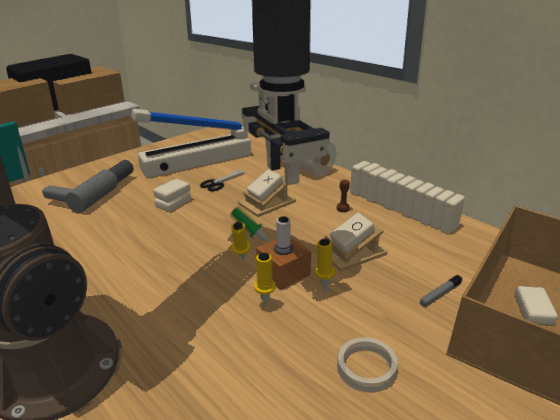

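View pics/t3.png

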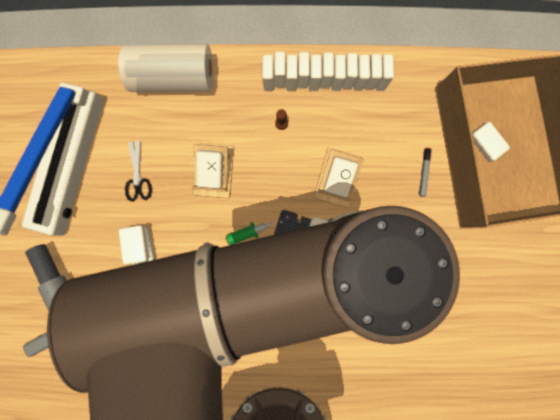

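The green look-alike toppled on its own: the TCP was at 0.23 m, well above it. It is now at top (240,235). The yellow ones also seem to be tipping slowly, since they stand on their pins. I'll wait a moment and look again before going down among them.

```bash
python3 -m handwheel '[{"fingers":65,"tx":0,"ty":0,"tz":0,"roll":0},{"fingers":65,"tx":0,"ty":0,"tz":0,"roll":0},{"fingers":65,"tx":0,"ty":0,"tz":0,"roll":0},{"fingers":65,"tx":0,"ty":0,"tz":0,"roll":0},{"fingers":65,"tx":0,"ty":0,"tz":0,"roll":0},{"fingers":65,"tx":0,"ty":0,"tz":0,"roll":0}]'; python3 - <<'E'
from h import *
crop("side",170,160,240,180,3.3,"pics/d4.png")
E
```

```text
t: 3.18
tool_pos: [0.4616, -0.0876, 0.2268]
tool_rot: [1.864, -2.528, 0.001]
force: [0.4, -0.3, 0.4]
gripper_width: 0.0567
```

View pics/d4.png

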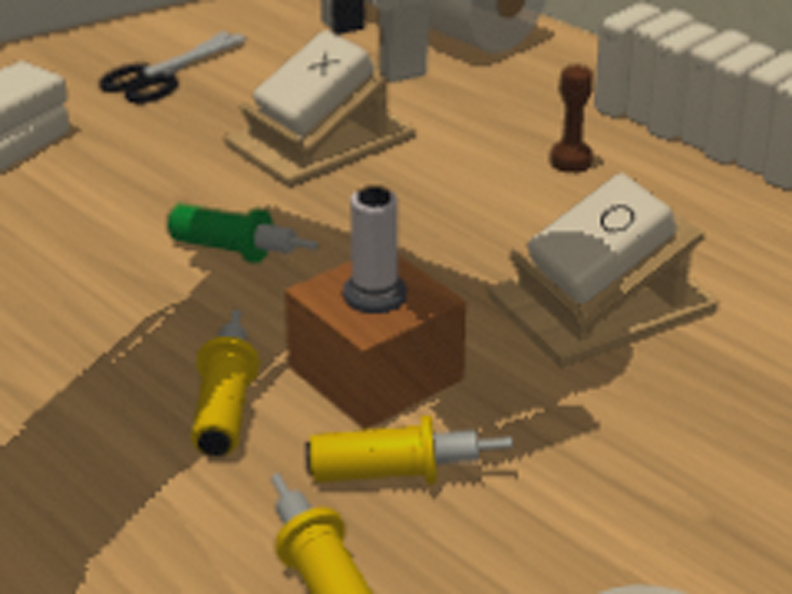

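All four look-alikes now lie flat. The gauge still stands in its block at crop (375,245), and nothing is in the way. Next I descend and grip.

```bash
python3 -m handwheel '[{"fingers":65,"tx":0.001,"ty":-0.001,"tz":0.045,"roll":0},{"fingers":65,"tx":0.001,"ty":-0.001,"tz":0.09,"roll":0},{"fingers":65,"tx":0.001,"ty":-0.001,"tz":0.12,"roll":0},{"fingers":65,"tx":0.001,"ty":-0.001,"tz":0.144,"roll":0},{"fingers":65,"tx":0.001,"ty":-0.001,"tz":0.144,"roll":0},{"fingers":65,"tx":0.001,"ty":-0.001,"tz":0.144,"roll":0},{"fingers":20,"tx":0.001,"ty":-0.001,"tz":0.144,"roll":0},{"fingers":20,"tx":0.001,"ty":-0.001,"tz":0.144,"roll":0},{"fingers":20,"tx":0.001,"ty":-0.001,"tz":0.144,"roll":0},{"fingers":20,"tx":0.001,"ty":-0.001,"tz":0.144,"roll":0}]' 15; python3 - <<'E'
from h import *
crop("side",170,100,240,180,3.3,"pics/d5.png")
E
```

```text
t: 4.47
tool_pos: [0.4626, -0.0889, 0.0831]
tool_rot: [-1.865, 2.528, -0.002]
force: [-0.3, 1.0, 1.4]
gripper_width: 0.0275
```

View pics/d5.png

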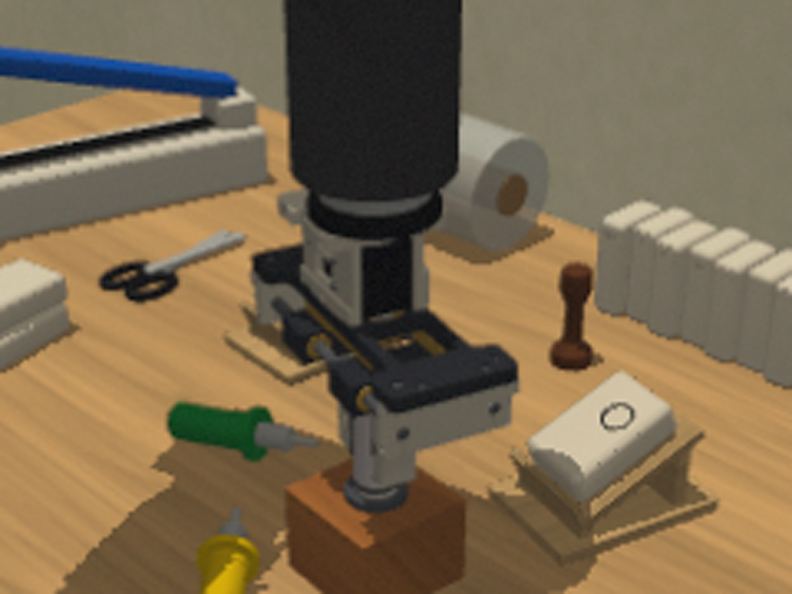

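The gauge is gripped (27.5 mm opening against the 28 mm barrel) with the collar at crop (375,495). The moves can't tilt the tool, so I'll swivel the gauge in the jaws. I lift it 16 mm so the sleeve is still in the hole, then shift the gripper along +ty (downslope). The sleeve then levers on the hole rim until the gauge leans about 25°.

```bash
python3 -m handwheel '[{"fingers":20,"tx":0,"ty":0,"tz":-0.008,"roll":0},{"fingers":20,"tx":0,"ty":0,"tz":-0.016,"roll":0},{"fingers":20,"tx":0,"ty":0,"tz":-0.016,"roll":0},{"fingers":20,"tx":0,"ty":0.005,"tz":-0.016,"roll":0},{"fingers":20,"tx":0,"ty":0.009,"tz":-0.016,"roll":0},{"fingers":20,"tx":0,"ty":0.013,"tz":-0.016,"roll":0},{"fingers":20,"tx":0,"ty":0.016,"tz":-0.016,"roll":0},{"fingers":20,"tx":0,"ty":0.016,"tz":-0.016,"roll":0}]'; python3 - <<'E'
from h import *
crop("side",220,160,140,105,5.5,"pics/d6.png")
E
```

```text
t: 5.52
tool_pos: [0.4476, -0.0839, 0.0994]
tool_rot: [-1.864, 2.527, -0.003]
force: [3.1, -1.7, 0.7]
gripper_width: 0.0276
```

View pics/d6.png

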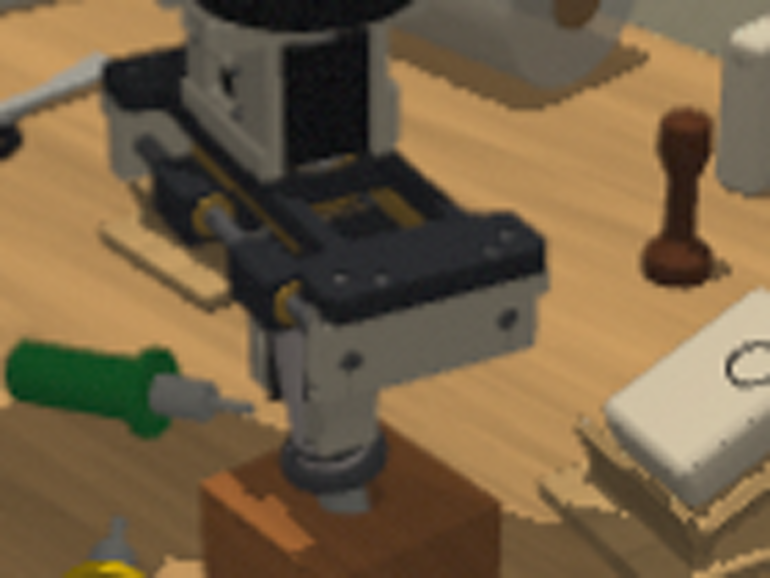

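The gauge is leaning: collar at crop (333,460), sleeve foot at (345,500), with about 3.5 N of side force. I'll continue.

```bash
python3 -m handwheel '[{"fingers":20,"tx":0,"ty":0.004,"tz":0,"roll":0},{"fingers":20,"tx":0,"ty":0.008,"tz":0,"roll":0},{"fingers":20,"tx":0,"ty":0.012,"tz":0,"roll":0},{"fingers":20,"tx":0,"ty":0.015,"tz":0,"roll":0},{"fingers":20,"tx":0,"ty":0.015,"tz":0,"roll":0}]'; python3 - <<'E'
from h import *
print(tool()[2]["force"])
E
python3 -m handwheel '[{"fingers":20,"tx":0,"ty":-0.003,"tz":-0.02,"roll":0},{"fingers":20,"tx":0,"ty":-0.009,"tz":-0.05,"roll":0},{"fingers":20,"tx":0,"ty":-0.009,"tz":-0.09,"roll":0},{"fingers":20,"tx":0,"ty":-0.009,"tz":-0.12,"roll":0},{"fingers":20,"tx":0,"ty":-0.009,"tz":-0.12,"roll":0},{"fingers":20,"tx":0,"ty":-0.009,"tz":-0.12,"roll":0}]' 40; python3 - <<'E'
from h import *
p,M,s=tool();P=p-.0188*M[:,2];print(p,M[:,1],proj("side",P),proj("top",P))
im=viewer.read_camera("side")[:,:,::-1]
cv2.imwrite("pics/s7.png",im)
x,y=proj("side",P)[0].astype(int)
crop("side",x-60,y-40,130,100,6,"pics/d7.png",im)
print("crop origin",x-60,y-40)
E
```

```text
t: 6.2
tool_pos: [0.4327, -0.0794, 0.0992]
tool_rot: [-1.865, 2.528, -0.002]
force: [2.4, 0.2, -1.7]
gripper_width: 0.0278
[ 2.4191059   0.1952715  -1.67861795]
t: 6.95
tool_pos: [0.4396, -0.0821, 0.2179]
tool_rot: [1.863, -2.527, -0.002]
force: [-0.0, 0.5, -2.3]
gripper_width: 0.0271
[ 0.43957582 -0.08209356  0.21790214] [-0.9553175   0.29557424  0.0020826 ] [[271.38251916 172.23494983]] [[323.29754871 260.01153139]]
crop origin 211 132
```

View pics/d7.png

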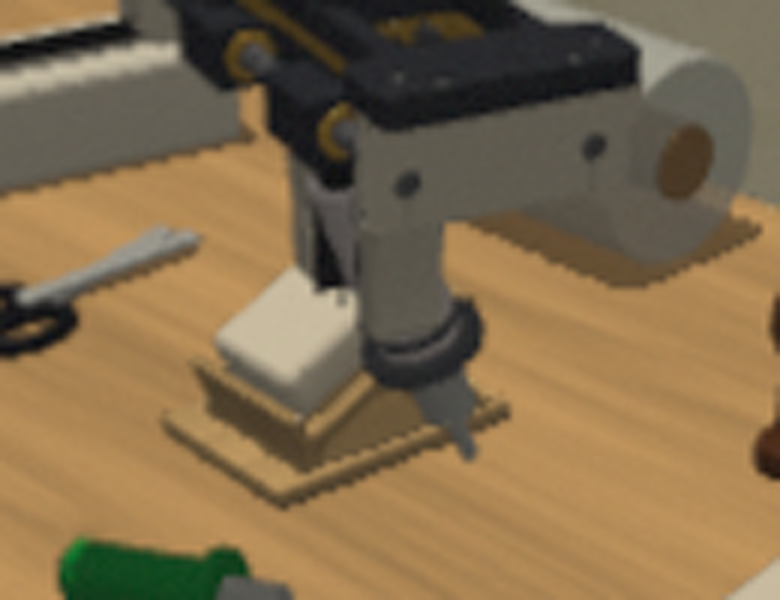

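```bash
cat >> h.py <<'E'
def inplane(uv,n="side"):
    p,M,s=tool();P=p-.0188*M[:,2]
    o,d=ray(n,uv);t=(P-o)@M[:,0]/(d@M[:,0]);X=o+t*d
    return X,(X-P)@M[:,1],(X-P)@M[:,2]
E
python3 - <<'E'
from h import *
for q in((472,457),(424,350)):
    X,y,z=inplane((211+q[0]/6,132+q[1]/6)); print(X,y,z,np.hypot(y,z),np.degrees(np.arctan2(-y,z)))
# predicted pixels for tip, collar for angles
p,M,s=tool();P=p-.0188*M[:,2]
for a in(20,25,30):
  u=-np.sin(np.radians(a))*M[:,1]+np.cos(np.radians(a))*M[:,2]
  for L in(36,42,67,87): print(a,L,((proj("side",P+u*L*1e-3)[0]-[211,132])*6).round(0))
E
```

```text
[ 0.47528385 -0.09327956  0.15203487] -0.03751125996394395 0.08437195043467308 0.09233482898794752 23.969642369717125
[ 0.4591292  -0.08821131  0.19492966] -0.020478853780761037 0.04151731785117365 0.04629331629651491 26.255304152142994
20 36 [400. 333.]
20 42 [406. 348.]
20 67 [431. 409.]
20 87 [451. 455.]
25 36 [409. 328.]
25 42 [416. 342.]
25 67 [446. 399.]
25 87 [470. 443.]
30 36 [417. 322.]
30 42 [425. 335.]
30 67 [461. 388.]
30 87 [489. 428.]
```

```bash
python3 - <<'E'
from h import *
im=cv2.imread("pics/s7.png")
crop("side",262,175,40,40,15,"pics/d8.png",im)
E
```

```text
(no output)
```

View pics/d8.png

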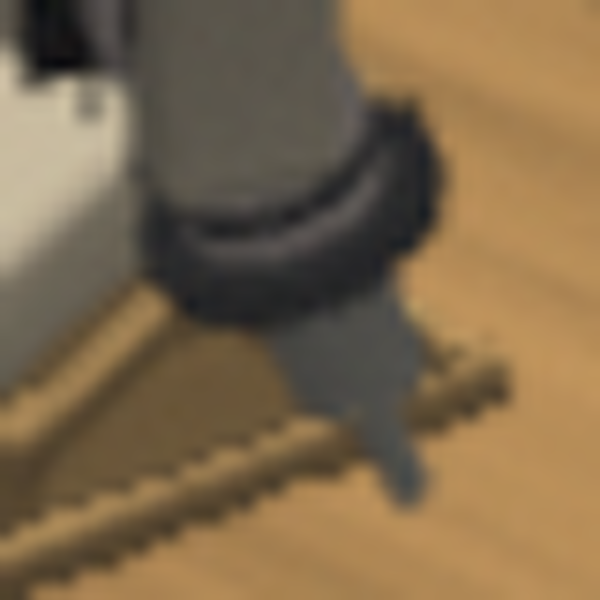

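```bash
python3 - <<'E'
from h import *
p,M,s=tool();P=p-.0188*M[:,2]
T=np.linalg.inv(INFO["side"]["world_from_camera"])
tip=inplane((262+407/15,175+503/15))[0]
for a in(14,16,18,20,22,24,26):
  u=-np.sin(np.radians(a))*M[:,1]+np.cos(np.radians(a))*M[:,2]
  d=[((proj("side",tip-u*L*1e-3)[0]-[262,175])*15) for L in(0,20,45)]
  n=T[:3,:3]@u; 
  # perpendicular of collar major axis
  print(a,[x.round(0) for x in d],((d[0]-d[2])[0]/(d[0]-d[2])[1]).round(3))
E
```

```text
14 [array([407., 503.]), array([374., 379.]), array([331., 220.])] 0.27
16 [array([407., 503.]), array([369., 382.]), array([320., 225.])] 0.314
18 [array([407., 503.]), array([364., 384.]), array([309., 231.])] 0.36
20 [array([407., 503.]), array([360., 387.]), array([298., 237.])] 0.408
22 [array([407., 503.]), array([355., 390.]), array([288., 243.])] 0.458
24 [array([407., 503.]), array([351., 393.]), array([278., 250.])] 0.511
26 [array([407., 503.]), array([346., 396.]), array([268., 257.])] 0.567
```

```bash
python3 -m handwheel '[{"fingers":20,"tx":0,"ty":0,"tz":0,"roll":-0.18},{"fingers":20,"tx":0,"ty":0,"tz":0,"roll":-0.36},{"fingers":20,"tx":0,"ty":0,"tz":0,"roll":-0.54},{"fingers":20,"tx":0,"ty":0,"tz":0,"roll":-0.7},{"fingers":20,"tx":0,"ty":0,"tz":0,"roll":-0.7},{"fingers":20,"tx":0,"ty":0,"tz":0,"roll":-0.7}]' 50; python3 - <<'E'
from h import *
p,M,s=tool();P=p-.0188*M[:,2];print(p,M[:,1],proj("side",P),s["joint_pos"])
im=viewer.read_camera("side")[:,:,::-1]
cv2.imwrite("pics/s9.png",im)
crop("side",240,145,70,70,9,"pics/d9.png",im)
E
```

```text
t: 7.75
tool_pos: [0.4392, -0.0822, 0.217]
tool_rot: [2.613, -1.739, -0.005]
force: [0.0, 0.2, -1.9]
gripper_width: 0.0276
[ 0.43915803 -0.08221466  0.21700549] [-0.92245462 -0.3860809   0.00436011] [[271.27742018 172.76401504]] [ 2.58573886e-01 -1.74171619e-02 -4.76067141e-01 -7.32534505e-05
 -1.11655734e+00  1.70863653e+00]
```

View pics/d9.png

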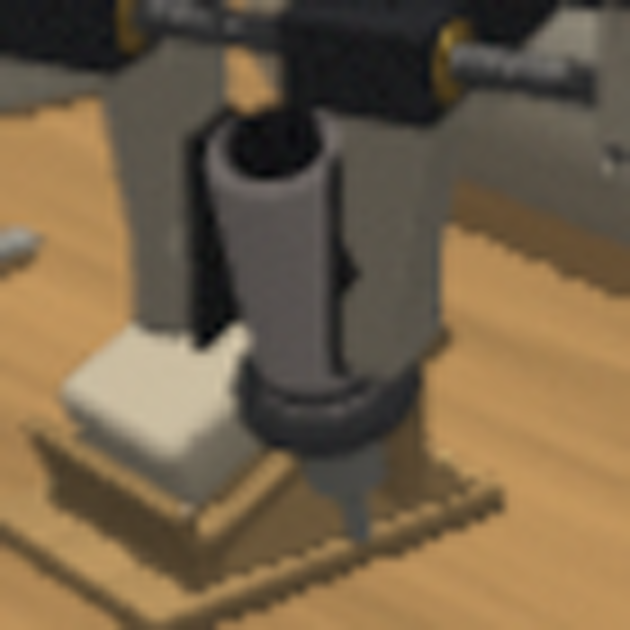

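```bash
python3 - <<'E'
from h import *
A=inplane((240+272/9,145+147/9)); B=inplane((240+361/9,145+538/9))
print(A,B); d=np.array(B[1:])-A[1:]; print(np.linalg.norm(d),np.degrees(np.arctan2(-d[0],d[1])))
t=A[1]+d[0]*(0-A[2])/d[1]; print("axis y offset at P height",t)
p,M,s=tool();v=B[0]-A[0];print(v, np.degrees(np.arccos(-v[2]/np.linalg.norm(v))))
E
```

```text
(array([ 0.43602206, -0.08357289,  0.25980919]), np.float64(0.003712427083906628), np.float64(-0.023805008330093153)) (array([ 0.47408309, -0.06754521,  0.14971933]), np.float64(-0.03801887420126016), np.float64(0.08612135039279342))
0.117581060758211 20.788244976829976
axis y offset at P height -0.005324659073229901
[ 0.03806103  0.01602767 -0.11008986] 20.562588799382315
```

The side view now shows the whole barrel: cap centre at crop (272,147), collar at (330,410), tip at (361,538). The lean is about 20.7° and should be 25°, and the gauge slid a few mm in the pads. I'll work out how to lever another 4° or so against the block's far top edge.

```bash
python3 - <<'E'
from h import *
np.set_printoptions(precision=4,suppress=True)
c=[onz("top",(250+a/3.7-.3,140+b/3.7-.3),.06) for a,b in((192,318),(320,328),(310,457),(180,445))]
print(np.array(c), np.mean(c,0))
p,M,s=tool();P=p-.0188*M[:,2]
th=np.radians(174.6)
y=np.array([np.cos(th),np.sin(th),0]);z=np.array([0,0,-1])
ctr=np.mean(c,0);ctr[2]=.06
# sleeve end centre relative to P: y -.0309,z .0674. Want it 8 mm (vertical) below block top, 40+9+8 mm beyond centre along -y
E=ctr-y*(.040+.010+.006); E[2]=.06-.010
Pn=E+y*.0309-z*.0674
print("P target",Pn,"shift in present tool axes",M.T@(Pn-P))
E
```

```text
[[ 0.5042 -0.0504  0.06  ]
 [ 0.4985 -0.1294  0.06  ]
 [ 0.4194 -0.1232  0.06  ]
 [ 0.4262 -0.0434  0.06  ]] [ 0.4621 -0.0866  0.06  ]
P target [ 0.4871 -0.089   0.1174] shift in present tool axes [ 0.0248 -0.0419  0.1184]
```

```bash
python3 -m handwheel '[{"fingers":20,"tx":0.012,"ty":-0.02,"tz":0,"roll":0.17},{"fingers":20,"tx":0.025,"ty":-0.042,"tz":0,"roll":0.34},{"fingers":20,"tx":0.025,"ty":-0.042,"tz":0.04,"roll":0.49},{"fingers":20,"tx":0.025,"ty":-0.042,"tz":0.08,"roll":0.49},{"fingers":20,"tx":0.025,"ty":-0.042,"tz":0.11,"roll":0.49},{"fingers":20,"tx":0.025,"ty":-0.042,"tz":0.118,"roll":0.49},{"fingers":20,"tx":0.025,"ty":-0.042,"tz":0.118,"roll":0.49},{"fingers":20,"tx":0.025,"ty":-0.042,"tz":0.118,"roll":0.49}]' 20; python3 - <<'E'
from h import *
p,M,s=tool();P=p-.0188*M[:,2];print(P,M[:,1],s["force"])
crop("side",240,160,100,100,6,"pics/d10.png")
E
```

```text
t: 8.8
tool_pos: [0.4882, -0.089, 0.1003]
tool_rot: [2.114, -2.321, -0.001]
force: [0.7, -0.1, -2.3]
gripper_width: 0.0277
[ 0.48826195 -0.08897135  0.11908886] [-0.99567312  0.09291048  0.00163755] [ 0.70760673 -0.10935013 -2.34393778]
```

View pics/d10.png

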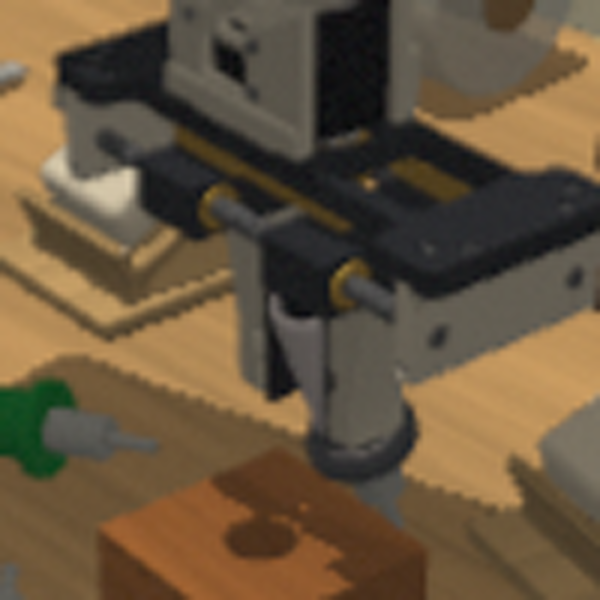

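The sleeve is behind the far edge of the block, near crop (380,490), with free space around it. Now I push.

```bash
python3 -m handwheel '[{"fingers":20,"tx":0,"ty":0.003,"tz":0,"roll":0},{"fingers":20,"tx":0,"ty":0.006,"tz":0,"roll":0},{"fingers":20,"tx":0,"ty":0.008,"tz":0,"roll":0},{"fingers":20,"tx":0,"ty":0.01,"tz":0,"roll":0},{"fingers":20,"tx":0,"ty":0.01,"tz":0,"roll":0}]' 20;
python3 -m handwheel '[{"fingers":20,"tx":0,"ty":-0.004,"tz":-0.01,"roll":0},{"fingers":20,"tx":0,"ty":-0.006,"tz":-0.05,"roll":-0.17},{"fingers":20,"tx":0,"ty":-0.006,"tz":-0.09,"roll":-0.34},{"fingers":20,"tx":0,"ty":-0.006,"tz":-0.1,"roll":-0.49},{"fingers":20,"tx":0,"ty":-0.006,"tz":-0.1,"roll":-0.49},{"fingers":20,"tx":0,"ty":-0.006,"tz":-0.1,"roll":-0.49}]' 50;
 python3 - <<'E'
from h import *
p,M,s=tool();P=p-.0188*M[:,2];q=proj("side",P)[0];print(P,M[:,1],s["force"],q)
im=viewer.read_camera("side")[:,:,::-1];x,y=(q-[30,30]).astype(int);print(x,y)
crop("side",x,y,70,70,9,"pics/d11.png",im)
E
```

```text
t: 9.48
tool_pos: [0.4797, -0.0878, 0.1011]
tool_rot: [-2.116, 2.321, -0.002]
force: [4.7, -0.8, -1.0]
gripper_width: 0.0278
t: 10.22
tool_pos: [0.4846, -0.0884, 0.2004]
tool_rot: [2.613, -1.743, -0.0]
force: [-0.2, 0.7, -2.2]
gripper_width: 0.0274
[ 0.484563   -0.08840453  0.21915669] [-9.23401406e-01 -3.83835384e-01  4.90523818e-04] [-0.22044151  0.71939269 -2.17048233] [291.41729031 174.62879033]
261 144
```

View pics/d11.png

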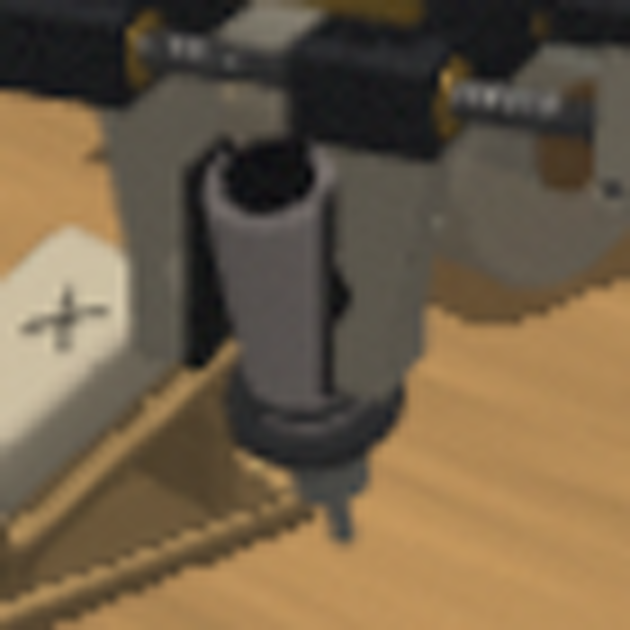

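```bash
python3 - <<'E'
from h import *
A=inplane((261+269/9,144+176/9)); B=inplane((261+345/9,144+541/9))
d=np.array(B[1:])-A[1:]; print(A[1:],B[1:],np.linalg.norm(d),np.degrees(np.arctan2(-d[0],d[1])))
print("axis y offset at P height",A[1]+d[0]*(0-A[2])/d[1])
E
```

```text
(np.float64(0.002844931375042758), np.float64(-0.02410764118318513)) (np.float64(-0.042789032451956865), np.float64(0.08542587516216603)) 0.11865938588051608 22.617635780023335
axis y offset at P height -0.00719881835941419
```

Lean is now about 22.6°, up 1.9°. I'll do one more levering stroke for the remaining 2.4°.

```bash
python3 -m handwheel '[{"fingers":20,"tx":0,"ty":-0.001,"tz":0.02,"roll":0.17},{"fingers":20,"tx":0,"ty":-0.001,"tz":0.05,"roll":0.34},{"fingers":20,"tx":0,"ty":-0.001,"tz":0.08,"roll":0.49},{"fingers":20,"tx":0,"ty":-0.001,"tz":0.1,"roll":0.49},{"fingers":20,"tx":0,"ty":-0.001,"tz":0.1,"roll":0.49},{"fingers":20,"tx":0,"ty":-0.001,"tz":0.1,"roll":0.49}]' 20;
python3 -m handwheel '[{"fingers":20,"tx":0,"ty":0.004,"tz":0,"roll":0},{"fingers":20,"tx":0,"ty":0.007,"tz":0,"roll":0},{"fingers":20,"tx":0,"ty":0.009,"tz":0,"roll":0},{"fingers":20,"tx":0,"ty":0.011,"tz":0,"roll":0},{"fingers":20,"tx":0,"ty":0.012,"tz":0,"roll":0}]' 20;
python3 -m handwheel '[{"fingers":20,"tx":0,"ty":-0.004,"tz":-0.01,"roll":0},{"fingers":20,"tx":0,"ty":-0.006,"tz":-0.05,"roll":-0.17},{"fingers":20,"tx":0,"ty":-0.006,"tz":-0.09,"roll":-0.34},{"fingers":20,"tx":0,"ty":-0.006,"tz":-0.1,"roll":-0.49},{"fingers":20,"tx":0,"ty":-0.006,"tz":-0.1,"roll":-0.49},{"fingers":20,"tx":0,"ty":-0.006,"tz":-0.1,"roll":-0.49}]' 50;
 python3 - <<'E'
from h import *
p,M,s=tool();P=p-.0188*M[:,2];q=proj("side",P)[0];print(P,M[:,1],s["force"],q)
im=viewer.read_camera("side")[:,:,::-1];x,y=(q-[30,30]).astype(int);print(x,y)
crop("side",x,y,70,70,9,"pics/d12.png",im)
E
```

```text
t: 11.02
tool_pos: [0.4857, -0.0881, 0.1005]
tool_rot: [2.112, -2.324, 0.0]
force: [-0.8, -0.3, -1.6]
gripper_width: 0.0275
t: 11.65
tool_pos: [0.4743, -0.0868, 0.1009]
tool_rot: [-2.113, 2.325, -0.001]
force: [3.9, -0.6, -2.1]
gripper_width: 0.0272
t: 12.4
tool_pos: [0.4791, -0.0874, 0.2001]
tool_rot: [2.609, -1.747, -0.002]
force: [0.4, 0.3, -2.0]
gripper_width: 0.0271
[ 0.47912501 -0.08741263  0.21889529] [-0.92457316 -0.38099946  0.00196899] [ 0.37511696  0.26796493 -1.95863838] [288.98935488 175.45866391]
258 145
```

View pics/d12.png

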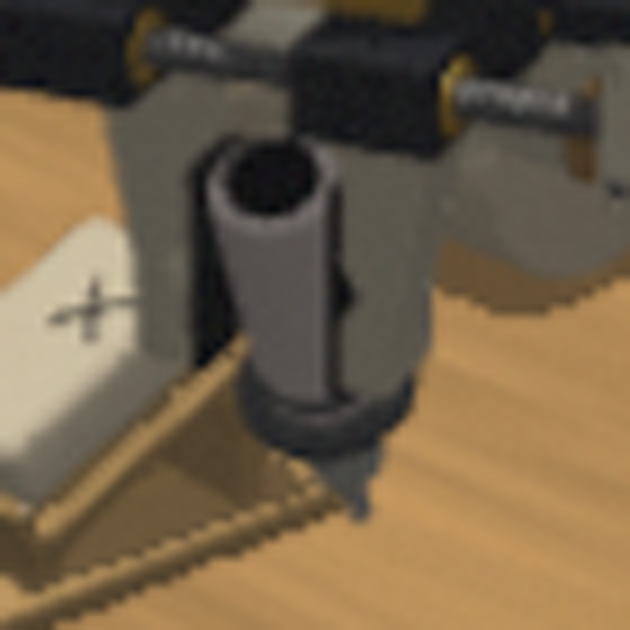

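```bash
python3 - <<'E'
from h import *
for t in((362,520),(361,513)):
  A=inplane((258+273/9,145+178/9)); B=inplane((258+t[0]/9,145+t[1]/9))
  d=np.array(B[1:])-A[1:]; print(A[1:],B[1:],np.linalg.norm(d),np.degrees(np.arctan2(-d[0],d[1])))
  print("axis y offset at P height",A[1]+d[0]*(0-A[2])/d[1])
E
```

```text
(np.float64(0.003333367666054428), np.float64(-0.023416556876501838)) (np.float64(-0.048445105075171524), np.float64(0.08308612020898129)) 0.11842225494301556 25.927659430415854
axis y offset at P height -0.008051074350836282
(np.float64(0.003333367666054428), np.float64(-0.023416556876501838)) (np.float64(-0.04777218810991882), np.float64(0.0809196228757941)) 0.11618010258419692 26.096363440000783
axis y offset at P height -0.00813644229224032
```

Lean is about 26° (±1), close to the 25° slope. Cap centre is at crop (273,178) and tip at (362,520). Now I'll turn to the bar's heading and hover the tip about 25 mm off the ring.

```bash
python3 - <<'E'
from h import *
np.set_printoptions(precision=4,suppress=True)
p,M,s=tool();P=p-.0188*M[:,2]
th=np.radians(163.6);y=np.array([np.cos(th),np.sin(th),0]);z=np.array([0,0,-1.])
n=np.sin(np.radians(25))*y-np.cos(np.radians(25))*z
ring=np.array([.6213,-.1502,.0735])
Pt=ring+.025*n-(y*-.048+z*.0825)
print(Pt,M.T@(Pt-P), s["joint_pos"])
E
```

```text
[ 0.5651 -0.1337  0.1787] [ 0.0755 -0.0619  0.04  ] [ 0.2246  0.0681 -0.429   0.0004 -1.0757  1.7375]
```

```bash
python3 -m handwheel '[{"fingers":20,"tx":0.02,"ty":-0.015,"tz":0,"roll":0.15},{"fingers":20,"tx":0.04,"ty":-0.03,"tz":0,"roll":0.3},{"fingers":20,"tx":0.06,"ty":-0.045,"tz":0.01,"roll":0.45},{"fingers":20,"tx":0.0755,"ty":-0.062,"tz":0.025,"roll":0.6},{"fingers":20,"tx":0.0755,"ty":-0.062,"tz":0.04,"roll":0.677},{"fingers":20,"tx":0.0755,"ty":-0.062,"tz":0.04,"roll":0.677},{"fingers":20,"tx":0.0755,"ty":-0.062,"tz":0.04,"roll":0.677}]' 50;
 python3 - <<'E'
from h import *
p,M,s=tool();P=p-.0188*M[:,2];q=proj("side",P)[0];print(P,M[:,1],np.degrees(np.arctan2(M[1,1],M[0,1])),s["force"],q)
im=viewer.read_camera("side")[:,:,::-1];cv2.imwrite("pics/s13.png",im)
crop("side",310,165,90,90,7,"pics/d13.png",im)
im=viewer.read_camera("top")[:,:,::-1];cv2.imwrite("pics/t13.png",im)
crop("top",290,120,110,110,5,"pics/e13.png",im)
E
```

```text
t: 13.32
tool_pos: [0.5651, -0.1336, 0.1599]
tool_rot: [1.883, -2.512, -0.001]
force: [0.5, 0.2, -1.4]
gripper_width: 0.0274
[ 0.56512355 -0.13360741  0.17867385] [-0.95985279  0.28049586  0.00216631] 163.71015956275258 [ 0.45749303  0.22236263 -1.40805546] [336.34543478 187.97774496]
```

View pics/d13.png

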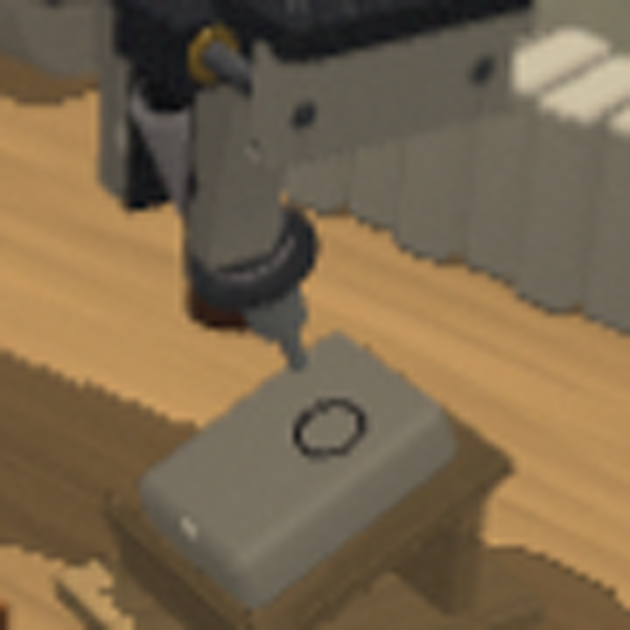

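View pics/e13.png

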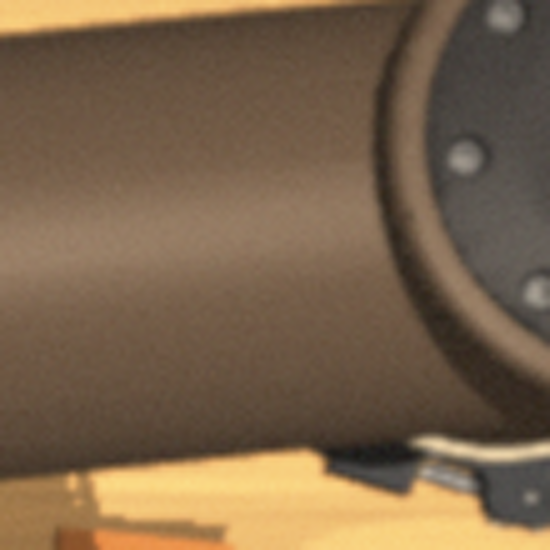

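```bash
python3 - <<'E'
from h import *
np.set_printoptions(precision=4,suppress=True)
p,M,s=tool();P=p-.0188*M[:,2]
T,y,z=inplane((310+299/7,165+364/7)); print("tip",T,y,z)
th=np.radians(163.6);yy=np.array([np.cos(th),np.sin(th),0]);zz=np.array([0,0,-1.]);n=np.sin(np.radians(25))*yy-np.cos(np.radians(25))*zz
print("exp tip px",(proj("side",np.array([.6213,-.1502,.0735])+.025*n)[0]-[310,165])*7)
rs=onz("side",(310+330/7,165+429/7),.0737); print("ring side",rs)
for r in (rs,np.array([.6213,-.1502,.0735]),np.array([.6221,-.1501,.0723])):
  D=T-r; print("tip-ring: along n",D@n," tool x",D@M[:,0]," upslope",D@(-yy*np.cos(np.radians(25))+np.sin(np.radians(25))*-zz))
E
```

```text
tip [ 0.6098 -0.1465  0.0987] -0.04630957253296391 0.08061161678375726
exp tip px [303.0007 370.2947]
ring side [ 0.6202 -0.1527  0.0737]
tip-ring: along n 0.027577881674110252  tool x -0.002913446351626574  upslope -7.058678200708369e-05
tip-ring: along n 0.027911382719663275  tool x -0.00024711698173782496  upslope -0.00031254176556223026
tip-ring: along n 0.029311358682043376  tool x 7.476876689075131e-05  upslope -0.00047535800565040543
```

The side view shows the tip at crop (299,364) and the ring centre at (330,429). The top view is blocked by the arm. Measured, the tip is about 28 mm off the face and in line with the ring. I'll advance 24 mm along the normal and compare tip and ring directly.

```bash
python3 -m handwheel '[{"fingers":20,"tx":0,"ty":-0.003,"tz":0.0065,"roll":0},{"fingers":20,"tx":0,"ty":-0.006,"tz":0.013,"roll":0},{"fingers":20,"tx":0,"ty":-0.009,"tz":0.019,"roll":0},{"fingers":20,"tx":0,"ty":-0.0101,"tz":0.0217,"roll":0},{"fingers":20,"tx":0,"ty":-0.0101,"tz":0.0217,"roll":0},{"fingers":20,"tx":0,"ty":-0.0101,"tz":0.0217,"roll":0}]' 50;
 python3 - <<'E'
from h import *
p,M,s=tool();P=p-.0188*M[:,2];print(P,s["force"])
im=viewer.read_camera("side")[:,:,::-1];cv2.imwrite("pics/s14.png",im)
crop("side",325,185,60,60,10,"pics/d14.png",im)
E
```

```text
t: 14.18
tool_pos: [0.5752, -0.1364, 0.139]
tool_rot: [1.883, -2.513, 0.0]
force: [-0.5, -1.4, -2.6]
gripper_width: 0.0274
[ 0.57519943 -0.13637237  0.15777317] [-0.46307974 -1.37626491 -2.64909671]
```

View pics/d14.png

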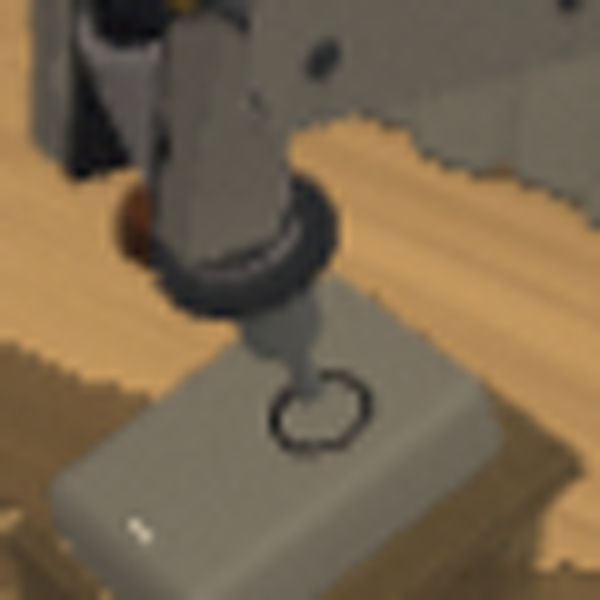

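```bash
python3 - <<'E'
from h import *
np.set_printoptions(precision=3,suppress=True)
p,M,s=tool()
th=np.radians(163.6);yy=np.array([np.cos(th),np.sin(th),0]);zz=np.array([0,0,-1.]);n=np.sin(np.radians(25))*yy-np.cos(np.radians(25))*zz
up=-yy*np.cos(np.radians(25))-zz*np.sin(np.radians(25));r=np.array([.6213,-.1502,.0735]);a=proj("side",r)[0]
for nm,v in(("toolx",M[:,0]),("up",up),("n",n)): print(nm,(proj("side",r+.003*v)[0]-a)*10)
from h import inplane
for t in((313,398),(313,394)):print(inplane((325+t[0]/10,185+t[1]/10)))
E
```

```text
toolx [8.187 6.512]
up [10.748 -8.154]
n [-3.852 -9.273]
(array([ 0.621, -0.15 ,  0.076]), np.float64(-0.047474099333611006), np.float64(0.08184687676536007))
(array([ 0.621, -0.15 ,  0.077]), np.float64(-0.04737795119849741), np.float64(0.08080882038221167))
```

```bash
python3 -m handwheel '[{"fingers":20,"tx":0,"ty":-0.0008,"tz":0.0018,"roll":0},{"fingers":20,"tx":0,"ty":-0.0013,"tz":0.0027,"roll":0},{"fingers":20,"tx":0,"ty":-0.0013,"tz":0.0027,"roll":0}]' 50
python3 -m handwheel '[{"fingers":20,"tx":0,"ty":-0.0008,"tz":0.0018,"roll":0},{"fingers":20,"tx":0,"ty":-0.0013,"tz":0.0027,"roll":0},{"fingers":20,"tx":0,"ty":-0.0013,"tz":0.0027,"roll":0}]' 50
 python3 - <<'E'
from h import *
p,M,s=tool();P=p-.0188*M[:,2];print(P,s["force"])
im=viewer.read_camera("side")[:,:,::-1];cv2.imwrite("pics/s15.png",im)
crop("side",325,185,60,60,10,"pics/d15.png",im)
E
```

```text
t: 14.6
tool_pos: [0.5764, -0.1368, 0.1363]
tool_rot: [1.883, -2.513, 0.0]
force: [0.2, -0.1, -1.2]
gripper_width: 0.0272
t: 14.98
tool_pos: [0.5776, -0.1371, 0.1334]
tool_rot: [1.883, -2.513, 0.0]
force: [1.2, -0.5, -1.5]
gripper_width: 0.027
[ 0.57764431 -0.13709288  0.15219571] [ 1.23609857 -0.47765145 -1.54721286]
```

View pics/d15.png

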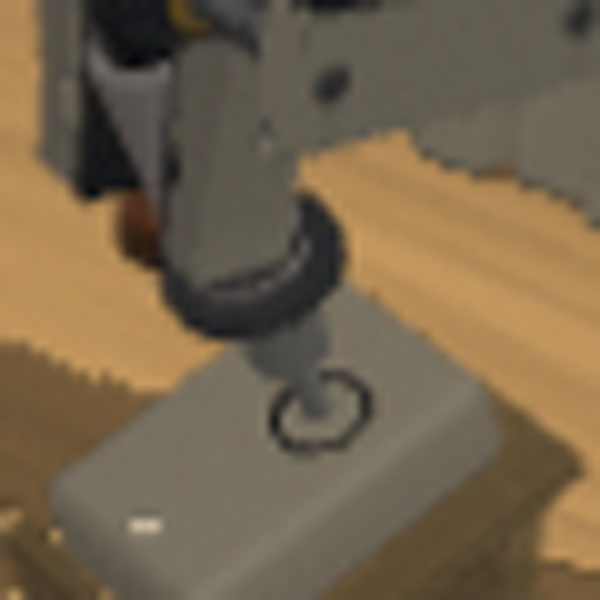

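The tip is now at about crop (318,414) and the ring centre at (321,412), so it is right over the ring and touching or nearly so. I'll advance in small steps, watching the averaged force and the exposed plunger.

```bash
cat >> h.py <<'E'
def look(name,k=5):
    F=[];ims=[]
    for i in range(k):
        ims.append(viewer.read_camera("side")[:,:,::-1].astype(float)); F.append(tool()[2]["force"])
    im=np.mean(ims,0).astype(np.uint8); p,M,s=tool(); F=np.array(F)
    th=np.radians(163.6);n=np.array([np.sin(np.radians(25))*np.cos(th),np.sin(np.radians(25))*np.sin(th),np.cos(np.radians(25))])
    print("t",s["t"],"P",p-.0188*M[:,2],"F",F.mean(0),"std",F.std(0),"Fn",F.mean(0)@n)
    cv2.imwrite(name.replace("d","s"),im) if 0 else None
    crop("side",325,185,60,60,10,name,im)
E
python3 - <<'E'
from h import *
look("pics/d16a.png",4)
E
python3 -m handwheel '[{"fingers":20,"tx":0,"ty":-0.0008,"tz":0.0018,"roll":0},{"fingers":20,"tx":0,"ty":-0.0017,"tz":0.0036,"roll":0},{"fingers":20,"tx":0,"ty":-0.0017,"tz":0.0036,"roll":0},{"fingers":20,"tx":0,"ty":-0.0017,"tz":0.0036,"roll":0}]' 50
 python3 - <<'E'
from h import *
look("pics/d16.png",4)
E
```

```text
t 15.225 P [ 0.57768189 -0.13710966  0.15239468] F [-0.12350911  0.29890602 -2.09793348] std [0.36829243 0.34547894 0.53377486] Fn -1.8156336799937471
t: 15.72
tool_pos: [0.5794, -0.1376, 0.1301]
tool_rot: [1.884, -2.513, 0.001]
force: [-0.2, 0.2, 0.1]
gripper_width: 0.0273
t 15.925 P [ 0.57934761 -0.13757751  0.14887263] F [-0.04469315  0.03145246  0.07263907] std [0.4839516  0.67019682 0.70694676] Fn 0.08770600472830967
```

View pics/d16.png

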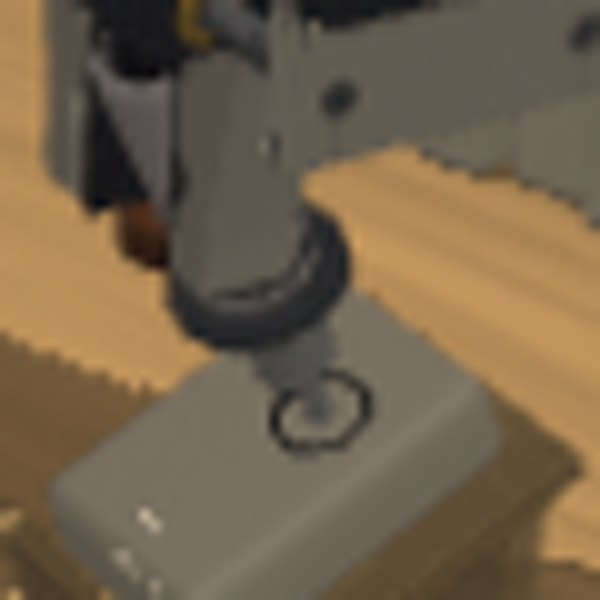

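In contact: the normal force rose 1.9 N, which means the plunger is about 3 mm in, and the pin foot stays at crop (318,414) inside the ring. I'll go 5 mm further along the normal.

```bash
python3 -m handwheel '[{"fingers":20,"tx":0,"ty":-0.0007,"tz":0.0015,"roll":0},{"fingers":20,"tx":0,"ty":-0.0014,"tz":0.003,"roll":0},{"fingers":20,"tx":0,"ty":-0.0021,"tz":0.0045,"roll":0},{"fingers":20,"tx":0,"ty":-0.0021,"tz":0.0045,"roll":0},{"fingers":20,"tx":0,"ty":-0.0021,"tz":0.0045,"roll":0}]' 50
 python3 - <<'E'
from h import *
look("pics/d17.png",8)
p,M,s=tool();P=p-.0188*M[:,2];print(proj("side",P),np.degrees(np.arctan2(M[1,1],M[0,1])))
cv2.imwrite("pics/s17.png",viewer.read_camera("side")[:,:,::-1])
E
```

```text
t: 16.55
tool_pos: [0.5814, -0.1382, 0.1257]
tool_rot: [1.884, -2.513, 0.001]
force: [-0.8, -0.1, 1.6]
gripper_width: 0.027
t 16.95 P [ 0.58138361 -0.13815798  0.14442038] F [-0.44424536  0.67805483  1.180997  ] std [0.35014838 0.34944963 0.41626045] Fn 1.331361630138475
[[342.35477054 201.17344927]] 163.70352612613502
```

View pics/d17.png

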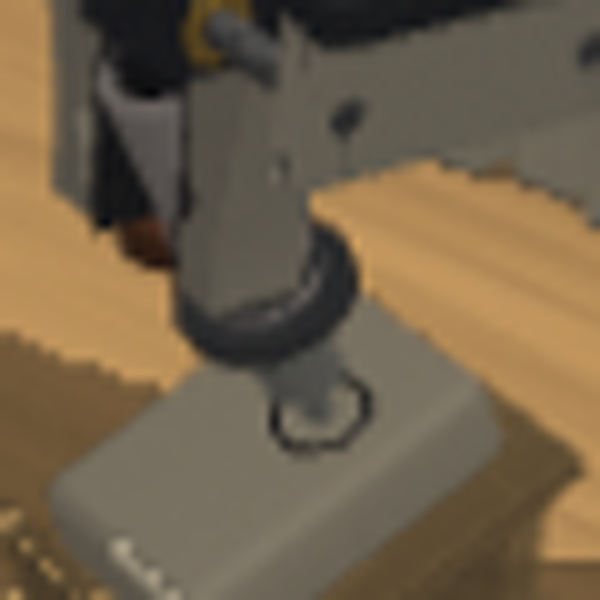

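View pics/s17.png

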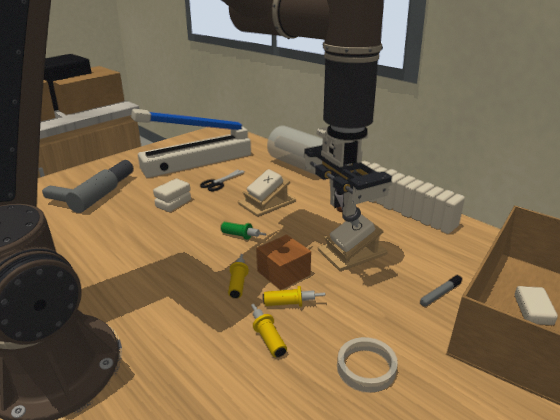

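The force puts the plunger about 7.2 mm in and the travel about 7.9 mm, against 8 mm for half way. Seen from collar (265,291) to pin foot (318,412), the axis slope is 0.44, and the face normal projects to 0.415, so it is square within about 1°. The cross bar, stamp, tape, soap stack, scissors and pen haven't moved. I'll hold briefly, check it is steady, and hand in.

```bash
python3 - <<'E'
from h import *
look("pics/d18.png",8)
from plant import workorder
print(abs(tool()[2]["joint_vel"]).max()); print(workorder.job_done())
E
```

```text
t 17.4 P [ 0.58142482 -0.13817089  0.1444006 ] F [-1.0595811   0.50778589  1.03374126] std [0.59997039 0.24777935 0.57239216] Fn 1.4270573036672214
0.0018348311565133417
the job is handed in; nothing more can be done
None
```

I took the metal gauge from its block and am pressing its tip inside the ring mark. I handed the job in at about 17.4 s of the 35 s allowed, with the gauge still held there steady at a 50 N grip. No verdict came back.

**How it was tilted:** The moves cannot tilt the tool, so I swivelled the gauge in the jaws. I levered its sleeve once on the hole rim and twice on the block's far edge. The gauge slid about 6 mm down and 8 mm sideways in the pads while I did this, and has held since.

**Last checks:**
- **Tip position:** less than about 1 mm from the ring's centre in the side view. The top view was blocked by the arm.
- **Squareness:** the lean measured about 26° before pressing, against the 25° slope. The last picture agrees to within about 1°, but both readings come from a single camera.
- **Plunger depth:** the normal force rose about 3.2 N, which gives 7.2–7.5 mm in. The arm's travel gives about 7.9 mm. Half way is 8 mm, and noise on the force reading is roughly ±1 mm.
- **Steadiness:** the arm was at rest, and two readings about 0.45 s apart agreed.

**Other things on the table:** The cross bar, stamp, tape, soap stack, scissors and pen look unmoved. The green and three yellow look-alikes, which were standing on their pins, all fell over early. That was while the gripper was still well above them. I didn't touch them, and they stayed on the table.

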